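# Dry-lay the new carvings on a painted frieze

### The job

Dry-lay the new carvings on the bare patches of the old frieze board, in the order of its pattern: the rosette between the white shell and the blue lily, the green leaf at the end of the board beside the shell and the red tulip at the end beside the lily, with the gilt button on top of the rosette in its middle. Each lies flat in the middle of its patch, the leaf and tulip straight with their tips pointing the same way as the tops of the shell and lily, across the board towards its far edge. Let go of everything, and do not knock over the glue bottle.

Things in the scene. Friction and masses are not known exactly. Their poses are not given: they have to be found in the camera images.
- patch_left: Pale bare square patch, 54 mm, at the left (+y) end of the dark frieze board, 172 mm from the middle patch; flush, so a carving rests at its origin's height. Origin: its centre on the board's top, 22 mm above the bench; x across the board to its far edge, y along it to the robot's left. 
- patch_mid: Pale bare square patch, 54 mm, flush, in the middle of the dark frieze board. Origin: its centre on the board's top, 22 mm above the bench; x across the board to its far edge, y along it to the robot's left. The board lies fixed and flat: 430 mm long (y), 120 mm wide (x), with low beads 3 mm proud along its long edges, 51 to 58 mm from the midline.
- patch_right: Pale bare square patch, 54 mm, at the right (-y) end of the dark frieze board, 172 mm from the middle patch; flush, so a carving rests at its origin's height. Origin: its centre on the board's top, 22 mm above the bench; x across the board to its far edge, y along it to the robot's left. 
- shell: White carved scallop shell, a surviving carving, about 62 mm wide and long, 18 mm high, ribs fanning out to its top. Origin: centre of its flat back on the board's top; x towards its top, which points to the board's far edge. Fixed 86 mm to the left or right (varies) of the middle patch, between it and an end patch.
- lily: Blue carved heraldic lily with a gilt band, a surviving carving, about 64 mm wide, 70 mm long, 20 mm high. Origin: centre of its flat back on the board's top; x towards its top, which points to the board's far edge. Fixed 86 mm to the left or right (varies) of the middle patch, between it and an end patch.
- leaf: Loose green oak leaf with yellow veins, lying on its flat back, 45 g: 70 mm long (x, -34 at the narrow stalk to +36 at the broad tip), 44 mm wide (y), 20 mm high. Grip across y at the middle lobe: upright sides at x = -10 to +14 mm, 16 mm high. Origin: centre of the back; x towards the tip.
- tulip: Loose red tulip flower on a green stem with two small leaves, lying on its flat back, 45 g: 67 mm long (x, -33 at the stem to +34 at the petal tips), 40 mm wide (y), 20 mm high. Grip across y at the red cup: upright sides at x = -8 to +16 mm, 18 mm high. Origin: centre of the back; x towards the petal tips.
- rosette: Loose round pale-wood rosette with ten petals, 54 mm in diameter, 18 mm high, 45 g. Its upright rim is 11 mm high; the flat round seat in its middle, 36 mm across, lies 18 mm above its back. Origin: centre of its flat back, z up. It may be turned any way.
- button: Loose round gilt (golden yellow) domed button, 30 mm in diameter and 18 mm high, the lowest 10 mm upright, 30 g. Origin: centre of its flat underside, z up. It may be turned any way.
- glue_bottle: Yellow glue bottle with an orange cap, 48 mm in diameter, 125 mm tall, standing loose on the bench to the robot's right. Origin: centre of its foot, z up. To be left standing.

How it is judged:
By the outcome, as a careful person would: the job done as asked, in the order asked, and still so for the second after the job is handed in, with the robot touching nothing.
It also fails if it takes over 93 s, if anything falls off the work surface, if the arm or the gripper's body presses on something with over 40 N, if the wrist force passes 120 N, or if a joint passes its speed limit or range.

### The arm

A 7-joint arm with a two-finger parallel gripper is mounted at the origin on the work surface. World frame = base frame: x ahead of the robot, y to its left, z up, the work surface at z = 0. Lengths are in m, angles in rad, forces in N, time in s.
With the tool pointing down it reaches from about 0.425 to 0.875 m from the base axis. Payload 4.7 kg.
Tool frame: the origin (TCP) lies midway between the tips of the shut fingers; the grasp point (between the pads) lies 19 mm behind it; z points along the fingers, y is the line along which they close (so a half turn about z gives the same grasp; the last joint's range is limited). The gripper opens to 85 mm and grips with 20 to 120 N. Pads are 22 mm wide; open, the fingers measure 114 mm over their backs; the gripper's body (76 mm by 85 mm) begins 54 mm behind the grasp point. The pads swing forward as they close: fully open they stand 13 mm farther back than shut.
Start: joints at [-1.212, 0.321, -0.07, 1.45, 0.023, 1.371, -0.057], TCP at [0.22, 0.612, 0.231] pointing down, gripper open.
Joint ranges: [-2.86, 2.86], [-0.3, 2.09], [-1.38, 1.24], [0.06, 2.45], [-1.56, 4.7], [0.09, 2.05], [-2.69, 2.69]. Speed limits (rad/s): [2.57, 2.57, 3.14, 3.14, 3.14, 3.14, 3.14].

### API

Orientations are given as a unit quaternion [w, x, y, z].
In Python, from cell import sense, capture, finish_job gives the robot as it stands. The module is installed in compiled form; this text tells all that it offers.
- The arm moves only by the tool servo_tool, never from a script. Its argument "rows" is a list of rows, each an object with "translation": the shift along the tool's x, y, z scaled (see below), a list of three; "twist": the turn, a rotation vector about the tool's x, y, z scaled (see below), a list of three; "fingers": the gripper command: -1 is fully open, 1 is shut, values between are in proportion. In form: [{"translation": [x, y, z], "twist": [ax, ay, az], "fingers": fingers}, ...]. A call has 1 to 12 rows; each row shifts and turns the commanded pose from where the row before left it, along the tool's axes as they then stand; what a row does not reach is not made up. The controller multiplies each number of a shift by 0.25 m and each number of a turn by pi/2 rad. A row lasts 1/8 s, in which the tool goes at most 62.5 mm and 10.7 degrees, less where a joint would pass 70% of its speed; a pose out of reach is approached as far as the arm can. A call with a number of a shift or a turn outside -1 to 1 is refused whole. A call with a gripper value outside its range is refused whole. The fingers move at their own pace and stop on an object; "squeeze" is the grip in N (left out, the last holds). Time passes only in rows, so rows that do not move let the fingers close. It gives the time, the measured TCP pose, the force, the opening and the grip force at its end, in the units of the state.
- sense(): the state, without advancing time (a new reading comes with each control period).
- capture(name): name is "scene" or "top"; returns a dict with "pixels" (384x512x3 uint8, blue, green, red), "mtx" (3x3 intrinsics, pixels), "dist" ([k1, k2, p1, p2, k3] as OpenCV has them; the pictures are not rectified), "pose" (4x4, takes a point from camera to world coordinates). Camera axes: x right, y down, z forward; pixel columns grow to the right and rows downward; lengths in m; the calibration is good to about 2 mm. A picture is of the moment at which its call begins. There is no depth.
- finish_job(): hands the job in; it is judged then, once.
The state is a dict: "time_s": time; "joint_positions": joint angles; "qd": joint speeds; "tau": joint torques, N m; "tcp_pos": TCP position; "tool_rot": TCP orientation; "contact_force": force on the tool from outside, world axes, zero at the start; "moment": the same for the moment, N m; "width": opening from 0.0 (shut) to 1.0 (fully open); "gripper_force": force on a finger pad.
Only numpy, scipy, OpenCV 4.12 (cv2) and the standard library are available. Lean on these libraries where they do the work, as an engineer would, in place of code of your own. Each camera call takes 0.05 s, during which the arm holds its last target. There are 200 camera calls.

## Working session

There is one attempt and no reset: what is moved stays moved. The work goes in short steps, Python scripts to look and compute and a tool call to move; the robot and the scene stay as the last step left them, time stands still between calls to the robot, and variables do not carry over. Pictures are saved under pics/ and viewed, at most 14 in all, crops included, and the job is handed in when it is done.

Besides the shell and the picture viewer there is one more tool, called after "Request:" by a JSON object that holds its "op" and its "data". servo_tool: Moves the arm, as the interface text tells. Shifts and turns lie within -1 to 1; 1 stands for 0.25 m of shift or pi/2 rad of turn. Its arguments: {"type":"object","properties":{"rows":{"type":"array","items":{"type":"object","properties":{"translation":{"type":"array","items":{"type":"number"}},"twist":{"type":"array","items":{"type":"number"}},"fingers":{"type":"number"}}}},"squeeze":{"type":"number"}},"required":["rows"]}

```bash
mkdir -p pics; cat > h.py <<'E'
import numpy as np, cv2
from cell import sense, capture, finish_job
E
python3 - <<'E'
from h import *
s=sense(); print({k:np.round(v,3).tolist() for k,v in s.items()})
for n in ("scene","top"):
    c=capture(n); cv2.imwrite(f"pics/{n}0.png",c["pixels"]); np.savez(f"{n}0.npz",**c)
    print(n,np.round(c["mtx"],1).tolist(),c["dist"],np.round(c["pose"],3).tolist())
E
```

```text
{'time_s': 0.0, 'joint_positions': [-1.212, 0.322, -0.07, 1.452, 0.023, 1.371, -0.057], 'qd': [0.001, -0.001, -0.0, 0.0, -0.0, -0.002, -0.001], 'tau': [-0.0, -49.359, -0.382, -31.433, 0.013, 0.012, 0.0], 'tcp_pos': [0.22, 0.611, 0.23], 'tool_rot': [-0.0, 0.172, 0.985, -0.001], 'contact_force': [-0.873, -0.417, 1.078], 'moment': [-0.016, -0.007, -0.017], 'gripper_force': 0.0, 'width': 0.998}
scene [[432.1, 0.0, 250.5], [0.0, 432.1, 192.1], [0.0, 0.0, 1.0]] [-0.10127371  0.          0.          0.          0.        ] [[0.778, 0.54, -0.321, 0.914], [0.628, -0.666, 0.402, -0.5], [0.003, -0.514, -0.857, 1.084], [0.0, 0.0, 0.0, 1.0]]
top [[431.6, 0.0, 260.0], [0.0, 431.6, 197.4], [0.0, 0.0, 1.0]] [-0.06280069  0.          0.          0.          0.        ] [[0.022, -0.984, 0.175, 0.339], [-1.0, -0.023, -0.002, 0.007], [0.006, -0.174, -0.985, 1.075], [0.0, 0.0, 0.0, 1.0]]
```

View pics/scene0.png

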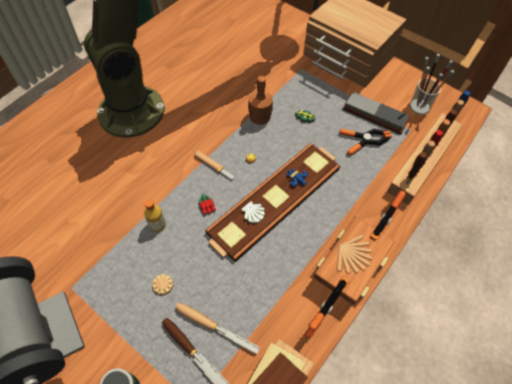

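View pics/top0.png

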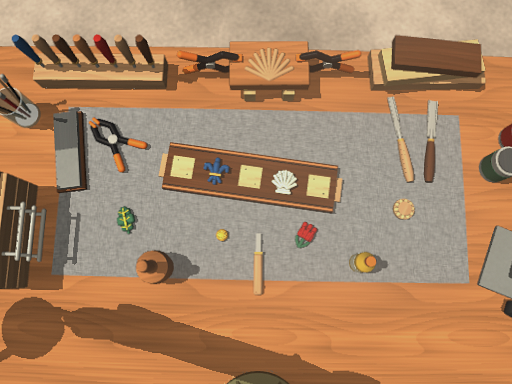

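```bash
cat >> h.py <<'E'
from scipy import ndimage as nd
def ray(c,uv):
    p=cv2.undistortPoints(np.float64([[uv]]),c["mtx"],c["dist"])[0,0]
    T=c["pose"]; return T[:3,3],T[:3,:3]@np.r_[p,1]
def onplane(c,uv,z):
    o,d=ray(c,uv); return o+d*(z-o[2])/d[2]
def tri(c1,a,c2,b):
    o1,d1=ray(c1,a);o2,d2=ray(c2,b)
    t=np.linalg.lstsq(np.c_[d1,-d2],o2-o1,rcond=None)[0]
    p,q=o1+t[0]*d1,o2+t[1]*d2
    return (p+q)/2,np.linalg.norm(p-q)
def px(c,P):
    T=np.linalg.inv(c["pose"]);r=cv2.Rodrigues(T[:3,:3])[0]
    return cv2.projectPoints(np.float64([P]),r,T[:3,3],c["mtx"],c["dist"])[0][0,0]
def comps(img,lo,hi,win,amin=8):
    """HSV mask within window (x0,y0,x1,y1): list of (area,centroid,pixels) by area"""
    x0,y0,x1,y1=win
    m=cv2.inRange(cv2.cvtColor(img,cv2.COLOR_BGR2HSV)[y0:y1,x0:x1],lo,hi)
    n,l,st,ce=cv2.connectedComponentsWithStats(m)
    r=[(int(st[i,4]),ce[i]+[x0,y0],np.argwhere(l==i)[:,::-1]+[x0,y0]) for i in range(1,n) if st[i,4]>=amin]
    return sorted(r,key=lambda t:-t[0])
E
python3 - <<'E'
from h import *
t=dict(np.load("top0.npz"));s=dict(np.load("scene0.npz"))
def crop(c,x,y,w=20):
    return cv2.resize(c["pixels"][y-w:y+w,x-w:x+w],(266,266),interpolation=cv2.INTER_CUBIC)
A=np.hstack([crop(t,*p) for p in [(125,218),(305,235),(404,209)]])
B=np.hstack([crop(s,*p) for p in [(305,116),(207,204),(162,285)]])
cv2.imwrite("pics/crops.png",np.vstack([A,B]))
hs=lambda c,u,v:cv2.cvtColor(c["pixels"],cv2.COLOR_BGR2HSV)[v,u].tolist()
for n,c,ps in (("top",t,[(183,167),(250,177),(318,187),(125,218),(222,235),(307,230),(404,209),(410,250),(240,177)]),("scene",s,[(316,162),(275,198),(232,234),(305,116),(251,158),(207,204),(162,285),(120,270)])):
    print(n,[hs(c,*p) for p in ps])
E
```

```text
top [[27, 95, 223], [26, 96, 222], [25, 96, 221], [26, 172, 168], [28, 162, 223], [2, 180, 208], [17, 115, 220], [19, 27, 149], [29, 90, 226]]
scene [[27, 86, 234], [27, 84, 235], [27, 86, 235], [38, 132, 172], [24, 167, 215], [1, 204, 213], [17, 117, 232], [21, 21, 161]]
```

View pics/crops.png

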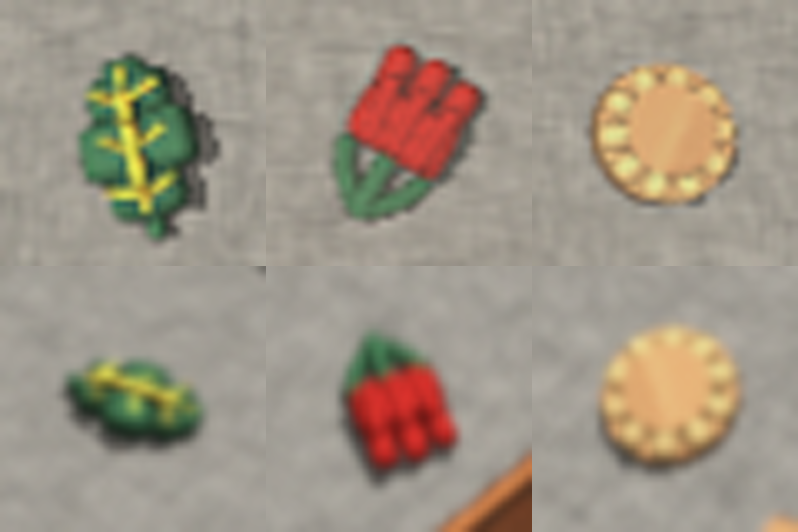

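```bash
cat > m.py <<'E'
from h import *
def measure(t,s,do):
    I={}
    for k,(lo,hi,wt,ws,z) in do.items():
        a=comps(t["pixels"],lo,hi,wt);b=comps(s["pixels"],lo,hi,ws) if s is not None else []
        if not a: print(k,"none");continue
        P=np.array([onplane(t,p,z) for p in a[0][2].astype(float)])[:,:2]
        line=f"{k} top px {np.round(a[0][1],1)} A{a[0][0]} plane {np.round(P.mean(0),4)}"
        if b: X,e=tri(t,a[0][1],s,b[0][1]); line+=f" scene px {np.round(b[0][1],1)} A{b[0][0]} tri {np.round(X,4)} gap {e:.4f}"
        r=cv2.minAreaRect((P*1000).astype(np.float32))
        w,v=np.linalg.eigh(np.cov(P.T)); ax=v[:,1]
        pr=P@v; line+=f" pca {np.degrees(np.arctan2(ax[1],ax[0]))%180:.1f} ext {np.round(np.ptp(pr,axis=0)*1e3,0)} mid {np.round(v@((pr.max(0)+pr.min(0))/2),4)} rect {np.round(r[0],1)} {np.round(r[1],1)} {r[2]:.1f}"
        print(line); I[k]=P
    return I
ALL={
"pL":((22,60,190),(32,130,255),(160,140,205,190),(295,145,345,180),.022),
"pM":((22,60,190),(32,130,255),(232,160,268,195),(260,180,295,215),.022),
"pR":((22,60,190),(32,130,255),(302,168,336,205),(212,215,250,250),.022),
"leaf":((20,95,40),(90,255,255),(105,198,150,245),(285,100,325,135),.010),
"tulip":((0,80,50),(180,255,255),(288,215,325,258),(190,186,220,220),.010),
"cup":((0,120,60),(10,255,255),(288,215,325,258),(190,186,220,220),.010),
"rosette":((8,60,90),(40,255,255),(386,192,422,228),(145,268,180,300),.0075),
"button":((15,90,70),(40,255,255),(208,222,238,250),(240,148,264,170),.007),
"bottle":((10,80,70),(40,255,255),(345,242,385,282),(135,195,170,240),.06),
}
E
python3 - <<'E'
from m import *
t=dict(np.load("top0.npz"));s=dict(np.load("scene0.npz"))
I=measure(t,s,ALL)
E
```

```text
pL top px [182.2 166.8] A430 plane [0.5991 0.2021] scene px [315.6 161.6] A242 tri [0.6002 0.2033 0.021 ] gap 0.0026 pca 97.5 ext [61. 61.] mid [0.5989 0.2013] rect [599.2 202.2] [53.2 52.8] 83.0
pM top px [249.8 176.2] A436 plane [0.5788 0.0315] scene px [275.7 196. ] A290 tri [0.5796 0.0323 0.0212] gap 0.0020 pca 132.5 ext [71. 72.] mid [0.5789 0.0306] rect [578.7  31.3] [53.9 53.2] 83.3
pR top px [318.  185.9] A434 plane [ 0.5579 -0.1392] scene px [231.2 234.1] A345 tri [ 0.5585 -0.1388  0.0213] gap 0.0013 pca 143.3 ext [69. 69.] mid [ 0.5585 -0.1395] rect [ 557.9 -139.4] [53.3 53.1] 83.1
leaf top px [125.1 219.1] A244 plane [0.465  0.3404] scene px [305.2 115.8] A114 tri [0.4662 0.3424 0.0073] gap 0.0027 pca 15.0 ext [39. 65.] mid [0.4633 0.34  ] rect [464.  339.2] [63.5 37.8] 4.4
tulip top px [306.1 232.5] A284 plane [ 0.4421 -0.111 ] scene px [206.5 205.2] A224 tri [ 0.4422 -0.1104  0.0118] gap 0.0010 pca 148.2 ext [41. 64.] mid [ 0.4358 -0.1072] rect [ 435.6 -107.5] [40.1 63.7] 59.7
cup top px [306.8 231.5] A234 plane [ 0.4445 -0.1127] scene px [206.9 205.9] A177 tri [ 0.4447 -0.1119  0.0122] gap 0.0013 pca 158.8 ext [40. 42.] mid [ 0.4449 -0.1125] rect [ 445.7 -113. ] [38.5 40.8] 62.0
rosette top px [403.4 208.7] A374 plane [ 0.5074 -0.3574] scene px [162.2 284.1] A356 tri [ 0.5076 -0.3568  0.008 ] gap 0.0010 pca 103.3 ext [54. 56.] mid [ 0.5076 -0.3572] rect [ 507.3 -357.2] [52.8 54. ] 44.6
button top px [221.6 234.6] A116 plane [0.4324 0.098 ] scene px [250.4 157.9] A77 tri [0.4331 0.0988 0.0066] gap 0.0020 pca 44.7 ext [28. 28.] mid [0.4327 0.0982] rect [432.7  98.3] [27.3 27.4] 1.3
bottle top px [364.6 262. ] A364 plane [ 0.3708 -0.2432] scene px [148.1 207.7] A730 tri [ 0.3667 -0.239   0.0922] gap 0.0095 pca 98.1 ext [47. 53.] mid [ 0.3709 -0.244 ] rect [ 371.3 -242.5] [49.1 48.9] 45.4
```

```bash
cat >> h.py <<'E'
from scipy.spatial.transform import Rotation as R
def plan(x,y,z,yaw):
    """turn first (tool y to world bearing yaw, tool z down), then shift in the turned frame; scaled units"""
    s=sense();w=s["tool_rot"];c=R.from_quat([w[1],w[2],w[3],w[0]])
    a=np.radians(yaw);Y=np.array([np.cos(a),np.sin(a),0]);Z=np.array([0,0,-1.])
    T=R.from_matrix(np.c_[np.cross(Y,Z),Y,Z])
    tw=(c.inv()*T).as_rotvec()/(np.pi/2);sh=T.inv().apply(np.array([x,y,z])-s["tcp_pos"])/.25
    print("at",np.round(s["tcp_pos"],4),"t",round(s["time_s"],2),"F",np.round(s["contact_force"],1),"w",round(s["width"],3),"gf",round(s["gripper_force"],1))
    print("twist",np.round(tw,4),"/rows of .11:",np.ceil(abs(tw).max()/.11),"shift",np.round(sh,4),"rows of .22:",np.ceil(abs(sh).max()/.22))
E
python3 - <<'E'
from m import *
t=dict(np.load("top0.npz"));s=dict(np.load("scene0.npz"))
v=comps(t["pixels"],(18,130,120),(34,255,255),(105,198,150,245),2)
p=np.vstack([c[2] for c in v]);print(len(p))
P=np.array([onplane(t,q,.019) for q in p.astype(float)])[:,:2]
d=cv2.fitLine((P*1000).astype(np.float32),cv2.DIST_HUBER,0,.5,.01).ravel();print("veins",np.degrees(np.arctan2(d[1],d[0])),d[2:])
I=measure(t,None,{k:ALL[k] for k in("leaf","tulip")})
for k,yaws in(("leaf",(8,11,14)),("tulip",(-28,-30,-32))):
  for yaw in yaws:
    a=np.radians(yaw);M=np.array([[np.cos(a),-np.sin(a)],[np.sin(a),np.cos(a)]]);q=I[k]@M
    m=(q.max(0)+q.min(0))/2;m[0]-=.001*(1 if k=="leaf" else .5);print(k,yaw,"ext",np.round(np.ptp(q,axis=0)*1e3,1),"origin",np.round(M@m,4))
c=[np.array(comps(x["pixels"],(0,120,60),(10,255,255),w)[0][1]) for x,w in((t,(288,215,325,258)),(s,(190,186,220,220)))]
g=[np.vstack([u[2] for u in comps(x["pixels"],(40,60,40),(90,255,255),w,3)]).mean(0) for x,w in((t,(288,215,325,258)),(s,(190,186,220,220)))]
A,B=tri(t,c[0],s,c[1])[0],tri(t,g[0],s,g[1])[0];print("cup",A,"green",B,np.degrees(np.arctan2(*(A-B)[[1,0]])))
plan(.465,.341,.15,101)
E
```

```text
80
veins 14.390398 [463.9973  339.20142]
leaf top px [125.1 219.1] A244 plane [0.465  0.3404] pca 15.0 ext [39. 65.] mid [0.4633 0.34  ] rect [464.  339.2] [63.5 37.8] 4.4
tulip top px [306.1 232.5] A284 plane [ 0.4421 -0.111 ] pca 148.2 ext [41. 64.] mid [ 0.4358 -0.1072] rect [ 435.6 -107.5] [40.1 63.7] 59.7
leaf 8 ext [64.2 38.4] origin [0.4628 0.3394]
leaf 11 ext [64.5 38.7] origin [0.4626 0.3396]
leaf 14 ext [64.7 39. ] origin [0.4624 0.3397]
tulip -28 ext [63.7 40.5] origin [ 0.4352 -0.1074]
tulip -30 ext [63.7 40.2] origin [ 0.4352 -0.1073]
tulip -32 ext [63.7 40.7] origin [ 0.4354 -0.1069]
cup [ 0.44472149 -0.11192919  0.01215624] green [ 0.41752709 -0.0973399   0.01076745] -28.21273324179936
at [0.2196 0.6113 0.2303] t 0.1 F [-0.7  1.1 -0.2] w 0.998 gf 0.0
twist [-1.100e-03 -2.000e-04 -3.417e-01] /rows of .11: 4.0 shift [-0.7573 -1.2484  0.3213] rows of .22: 6.0
```

Request:
{"op": "servo_tool", "data": {"rows": [{"translation": [0,0,0],"twist": [0,0,-0.091],"fingers": -1},{"translation": [0,0,0],"twist": [0,0,-0.091],"fingers": -1},{"translation": [0,0,0],"twist": [0,0,-0.091],"fingers": -1},{"translation": [0,0,0],"twist": [0,0,-0.091],"fingers": -1},{"translation": [-0.1,-0.18,0.045],"twist": [0,0,0],"fingers": -1},{"translation": [-0.1,-0.18,0.045],"twist": [0,0,0],"fingers": -1},{"translation": [-0.1,-0.18,0.045],"twist": [0,0,0],"fingers": -1},{"translation": [-0.1,-0.18,0.045],"twist": [0,0,0],"fingers": -1},{"translation": [-0.1,-0.18,0.045],"twist": [0,0,0],"fingers": -1},{"translation": [-0.1,-0.18,0.045],"twist": [0,0,0],"fingers": -1},{"translation": [-0.1,-0.18,0.045],"twist": [0,0,0],"fingers": -1},{"translation": [0,0,0],"twist": [0,0,0],"fingers": -1}], "squeeze": 30}}

```text
time_s: 1.6
tcp_pos: [0.4642, 0.3384, 0.1511]
tool_rot: [-0.0, -0.109, 0.994, -0.002]
contact_force: [-0.1, 1.2, 0.1]
width: 1.001
gripper_force: 0.0
```

```bash
python3 -c "
from h import *
plan(.465,.3415,.0,103)"
```

```text
at [0.4642 0.3384 0.1511] t 1.6 F [-0.1  1.2  0.1] w 1.001 gf 0.0
twist [-0.0024 -0.0008 -0.0057] /rows of .11: 1.0 shift [-0.006   0.0113  0.6044] rows of .22: 3.0
```

Request:
{"op": "servo_tool", "data": {"rows": [{"translation": [-0.006,0.011,0.2],"twist": [-0.002,0,-0.006],"fingers": -1},{"translation": [0,0,0.2],"twist": [0,0,0],"fingers": -1},{"translation": [0,0,0.1],"twist": [0,0,0],"fingers": -1},{"translation": [0,0,0.06],"twist": [0,0,0],"fingers": -1},{"translation": [0,0,0.04],"twist": [0,0,0],"fingers": -1},{"translation": [0,0,0],"twist": [0,0,0],"fingers": 1},{"translation": [0,0,0],"twist": [0,0,0],"fingers": 1},{"translation": [0,0,0],"twist": [0,0,0],"fingers": 1},{"translation": [0,0,0],"twist": [0,0,0],"fingers": 1},{"translation": [0,0,0],"twist": [0,0,0],"fingers": 1},{"translation": [0,0,0],"twist": [0,0,0],"fingers": 1}], "squeeze": 30}}

```text
time_s: 2.98
tcp_pos: [0.4629, 0.3482, 0.004]
tool_rot: [0.001, -0.118, 0.993, 0.002]
contact_force: [0.4, -0.9, 6.0]
width: 0.509
gripper_force: 32.2
```

```bash
python3 -c "
from h import *
plan(.465,.3415,.2,103)"
```

```text
at [0.4629 0.3482 0.004 ] t 2.98 F [ 0.4 -0.9  6. ] w 0.509 gf 32.2
twist [0.0027 0.0015 0.006 ] /rows of .11: 1.0 shift [-0.0021 -0.0279 -0.7841] rows of .22: 4.0
```

Request:
{"op": "servo_tool", "data": {"rows": [{"translation": [0,0,-0.1],"twist": [0,0,0],"fingers": 1},{"translation": [0,0,-0.2],"twist": [0,0,0],"fingers": 1},{"translation": [0,0,-0.2],"twist": [0,0,0.04],"fingers": 1},{"translation": [0,0,-0.2],"twist": [0,0,0.09],"fingers": 1},{"translation": [0,0,0],"twist": [0,0,0.1],"fingers": 1},{"translation": [0,0,0],"twist": [0,0,0],"fingers": 1},{"translation": [0,0,0],"twist": [0,0,0],"fingers": 1},{"translation": [0,0,0],"twist": [0,0,0],"fingers": 1}]}}

```text
time_s: 3.98
tcp_pos: [0.4616, 0.3467, 0.1766]
tool_rot: [-0.001, 0.062, 0.998, 0.001]
contact_force: [-0.2, -0.3, -0.3]
width: 0.504
gripper_force: 31.5
```

```bash
python3 -c "
from h import *
plan(.56,-.139,.1,83.1)"
```

```text
at [0.4616 0.3467 0.1766] t 3.98 F [-0.2 -0.3 -0.3] w 0.504 gf 31.5
twist [ 0.0011 -0.0015 -0.0019] /rows of .11: 1.0 shift [-0.6242 -1.8813  0.3063] rows of .22: 9.0
```

Request:
{"op": "servo_tool", "data": {"rows": [{"translation": [-0.069,-0.209,0],"twist": [0,0,0],"fingers": 1},{"translation": [-0.069,-0.209,0],"twist": [0,0,0],"fingers": 1},{"translation": [-0.069,-0.209,0],"twist": [0,0,0],"fingers": 1},{"translation": [-0.069,-0.209,0],"twist": [0,0,0],"fingers": 1},{"translation": [-0.069,-0.209,0],"twist": [0,0,0],"fingers": 1},{"translation": [-0.069,-0.209,0],"twist": [0,0,0],"fingers": 1},{"translation": [-0.069,-0.209,0],"twist": [0,0,0],"fingers": 1},{"translation": [-0.069,-0.209,0.05],"twist": [0,0,0],"fingers": 1},{"translation": [-0.069,-0.209,0.15],"twist": [0,0,0],"fingers": 1},{"translation": [0,0,0.1],"twist": [0,0,0],"fingers": 1},{"translation": [0,0,0],"twist": [0,0,0],"fingers": 1},{"translation": [0,0,0],"twist": [0,0,0],"fingers": 1}]}}

```text
time_s: 5.48
tcp_pos: [0.5575, -0.1345, 0.104]
tool_rot: [-0.0, 0.061, 0.998, 0.002]
contact_force: [0.5, 0.9, 0.2]
width: 0.506
gripper_force: 31.5
```

Request:
{"op": "servo_tool", "data": {"rows": [{"translation": [0,0,0],"twist": [0,0,0],"fingers": 1},{"translation": [0,0,0],"twist": [0,0,0],"fingers": 1}]}}

```text
time_s: 5.72
tcp_pos: [0.5575, -0.1348, 0.1044]
tool_rot: [0.001, 0.062, 0.998, 0.002]
contact_force: [1.2, -1.0, -0.8]
width: 0.503
gripper_force: 31.5
```

```bash
python3 - <<'E'
from h import *
plan(.56,-.139,.026,83.1)
t=capture("top");s=capture("scene")
cv2.imwrite("pics/held1.png",np.hstack([cv2.resize(t["pixels"][140:240,270:370],(400,400),interpolation=3),cv2.resize(s["pixels"][180:280,180:280],(400,400),interpolation=3)]))
E
```

```text
at [ 0.5575 -0.1348  0.1044] t 5.72 F [ 1.2 -1.  -0.8] w 0.503 gf 31.5
twist [ 0.0022  0.0005 -0.002 ] /rows of .11: 1.0 shift [-0.0118 -0.0154  0.3137] rows of .22: 2.0
```

View pics/held1.png

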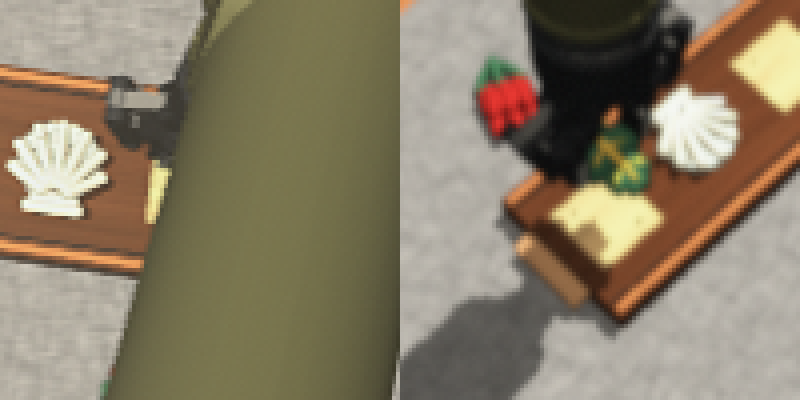

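Request:
{"op": "servo_tool", "data": {"rows": [{"translation": [-0.012,-0.015,0.15],"twist": [0.002,0,-0.002],"fingers": 1},{"translation": [0,0,0.08],"twist": [0,0,0],"fingers": 1},{"translation": [0,0,0.04],"twist": [0,0,0],"fingers": 1},{"translation": [0,0,0.024],"twist": [0,0,0],"fingers": 1},{"translation": [0,0,0.01],"twist": [0,0,0],"fingers": 1},{"translation": [0,0,0],"twist": [0,0,0],"fingers": 1},{"translation": [0,0,0],"twist": [0,0,0],"fingers": 1},{"translation": [0,0,0],"twist": [0,0,0],"fingers": 1}]}}

```text
time_s: 6.82
tcp_pos: [0.5595, -0.1394, 0.0277]
tool_rot: [-0.0, 0.061, 0.998, -0.0]
contact_force: [-0.7, 0.3, -0.8]
width: 0.502
gripper_force: 31.5
```

```bash
python3 - <<'E'
from h import *
plan(.56,-.139,.026,83.1)
E
```

```text
at [ 0.5595 -0.1394  0.0277] t 6.83 F [-0.7  0.3 -0.8] w 0.502 gf 31.5
twist [-0.     -0.0002 -0.0008] /rows of .11: 1.0 shift [-0.0016  0.0017  0.0069] rows of .22: 1.0
```

Request:
{"op": "servo_tool", "data": {"rows": [{"translation": [0,0,0.005],"twist": [0,0,0],"fingers": 1},{"translation": [0,0,0.003],"twist": [0,0,0],"fingers": 1},{"translation": [0,0,0],"twist": [0,0,0],"fingers": 1},{"translation": [0,0,0],"twist": [0,0,0],"fingers": 1}]}}

```text
time_s: 7.32
tcp_pos: [0.5595, -0.1394, 0.026]
tool_rot: [-0.0, 0.061, 0.998, 0.0]
contact_force: [-2.0, 0.6, 5.6]
width: 0.503
gripper_force: 32.1
```

Request:
{"op": "servo_tool", "data": {"rows": [{"translation": [0,0,0],"twist": [0,0,0],"fingers": -0.3},{"translation": [0,0,0],"twist": [0,0,0],"fingers": -0.4},{"translation": [0,0,0],"twist": [0,0,0],"fingers": -0.4},{"translation": [0,0,0],"twist": [0,0,0],"fingers": -0.4},{"translation": [0,0,-0.06],"twist": [0,0,0],"fingers": -0.4},{"translation": [0,0,-0.2],"twist": [0,0,0],"fingers": -0.4},{"translation": [0,0,-0.2],"twist": [0,0,0],"fingers": -1},{"translation": [0,0,0],"twist": [0,0,0.085],"fingers": -1},{"translation": [0,0,0],"twist": [0,0,0.085],"fingers": -1},{"translation": [0,0,0],"twist": [0,0,0.087],"fingers": -1},{"translation": [0,0,0],"twist": [0,0,0],"fingers": -1},{"translation": [0,0,0],"twist": [0,0,0],"fingers": -1}]}}

```text
time_s: 8.82
tcp_pos: [0.5596, -0.1394, 0.1409]
tool_rot: [-0.0, 0.259, 0.966, -0.0]
contact_force: [-0.5, 0.4, 0.1]
width: 1.0
gripper_force: 0.0
```

```bash
python3 - <<'E'
from h import *
plan(.4388,-.109,.1,60)
s=capture("scene")
cv2.imwrite("pics/p1.png",cv2.resize(s["pixels"][180:280,180:280],(500,500),interpolation=3))
E
```

```text
at [ 0.5596 -0.1394  0.1409] t 8.82 F [-0.5  0.4  0.1] w 1.0 gf 0.0
twist [-0.0001 -0.0002  0.0003] /rows of .11: 1.0 shift [ 0.479  -0.1364  0.1634] rows of .22: 3.0
```

View pics/p1.png

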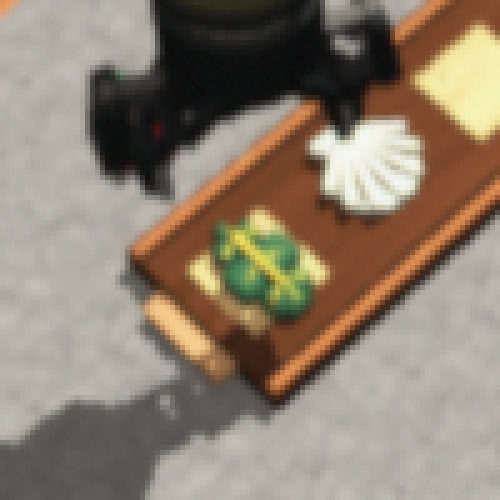

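Request:
{"op": "servo_tool", "data": {"rows": [{"translation": [0.16,-0.045,0],"twist": [0,0,0],"fingers": -1},{"translation": [0.16,-0.045,0],"twist": [0,0,0],"fingers": -1},{"translation": [0.159,-0.046,0],"twist": [0,0,0],"fingers": -1},{"translation": [0,0,0.1],"twist": [0,0,0],"fingers": -1},{"translation": [0,0,0.063],"twist": [0,0,0],"fingers": -1},{"translation": [0,0,0],"twist": [0,0,0],"fingers": -1},{"translation": [0,0,0],"twist": [0,0,0],"fingers": -1},{"translation": [0,0,0],"twist": [0,0,0],"fingers": -1}]}}

```text
time_s: 9.88
tcp_pos: [0.4394, -0.109, 0.1002]
tool_rot: [-0.0, 0.26, 0.966, -0.0]
contact_force: [-0.7, 0.7, 0.2]
width: 1.0
gripper_force: 0.0
```

```bash
python3 - <<'E'
from h import *
plan(.4388,-.109,.001,60)
E
```

```text
at [ 0.4394 -0.109   0.1002] t 9.88 F [-0.7  0.7  0.2] w 1.0 gf 0.0
twist [-0.0003  0.     -0.0012] /rows of .11: 1.0 shift [ 0.002  -0.0014  0.3969] rows of .22: 2.0
```

Request:
{"op": "servo_tool", "data": {"rows": [{"translation": [0.002,-0.001,0.2],"twist": [0,0,0],"fingers": -1},{"translation": [0,0,0.1],"twist": [0,0,0],"fingers": -1},{"translation": [0,0,0.06],"twist": [0,0,0],"fingers": -1},{"translation": [0,0,0.035],"twist": [0,0,0],"fingers": -1},{"translation": [0,0,0],"twist": [0,0,0],"fingers": 0},{"translation": [0,0,0],"twist": [0,0,0],"fingers": 1},{"translation": [0,0,0],"twist": [0,0,0],"fingers": 1},{"translation": [0,0,0],"twist": [0,0,0],"fingers": 1},{"translation": [0,0,0],"twist": [0,0,0],"fingers": 1},{"translation": [0,0,0],"twist": [0,0,0],"fingers": 1},{"translation": [0,0,0],"twist": [0,0,0],"fingers": 1}]}}

```text
time_s: 11.25
tcp_pos: [0.439, -0.1088, 0.002]
tool_rot: [0.0, 0.26, 0.966, 0.0]
contact_force: [-1.1, 1.0, 5.8]
width: 0.465
gripper_force: 30.7
```

Request:
{"op": "servo_tool", "data": {"rows": [{"translation": [0,0,-0.1],"twist": [0,0,0],"fingers": 1},{"translation": [0,0,-0.2],"twist": [0,0,0],"fingers": 1},{"translation": [0,0,-0.2],"twist": [0,0,-0.08],"fingers": 1},{"translation": [0,0,-0.1],"twist": [0,0,-0.09],"fingers": 1},{"translation": [0,0,0],"twist": [0,0,-0.087],"fingers": 1},{"translation": [0,0,0],"twist": [0,0,0],"fingers": 1},{"translation": [0,0,0],"twist": [0,0,0],"fingers": 1},{"translation": [0,0,0],"twist": [0,0,0],"fingers": 1}]}}

```text
time_s: 12.25
tcp_pos: [0.4378, -0.1086, 0.1505]
tool_rot: [-0.001, 0.061, 0.998, -0.0]
contact_force: [0.6, -0.3, -0.4]
width: 0.462
gripper_force: 30.4
```

```bash
python3 - <<'E'
from h import *
plan(.5997+.004,.2027-.0005,.1,83.1)
t=capture("top");s=capture("scene");np.savez("top1.npz",**t);np.savez("scene1.npz",**s)
for c,w in((t,(295,160,345,220)),(s,(205,205,260,260))):
    r=comps(c["pixels"],(33,60,20),(90,255,255),w);print([(x[0],np.round(x[1],1)) for x in r[:3]])
cv2.imwrite("pics/h2.png",np.hstack([cv2.resize(t["pixels"][130:250,230:350],(400,400),interpolation=3),cv2.resize(s["pixels"][150:270,170:290],(400,400),interpolation=3)]))
E
```

```text
at [ 0.4378 -0.1086  0.1505] t 12.25 F [ 0.6 -0.3 -0.4] w 0.462 gf 30.4
twist [-0.0002 -0.0013 -0.0016] /rows of .11: 1.0 shift [-0.5093  1.3141  0.2019] rows of .22: 6.0
[(15, array([311. , 182.7]))]
[(199, array([232.5, 233.8]))]
```

View pics/h2.png

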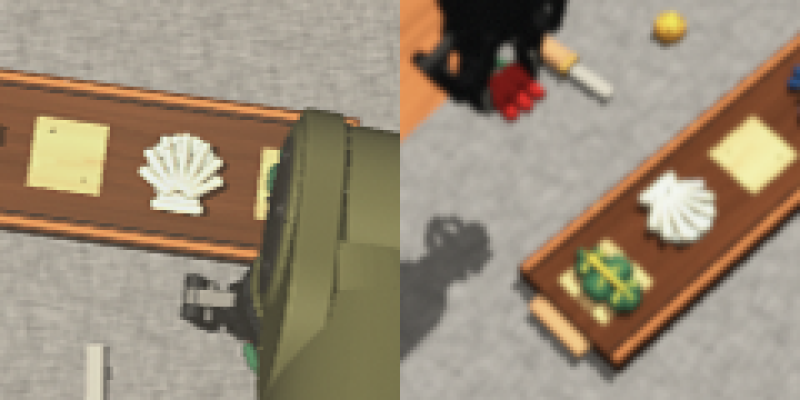

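Request:
{"op": "servo_tool", "data": {"rows": [{"translation": [-0.073,0.188,0],"twist": [0,0,0],"fingers": 1},{"translation": [-0.073,0.188,0],"twist": [0,0,0],"fingers": 1},{"translation": [-0.073,0.188,0],"twist": [0,0,0],"fingers": 1},{"translation": [-0.073,0.188,0],"twist": [0,0,0],"fingers": 1},{"translation": [-0.073,0.188,0],"twist": [0,0,0],"fingers": 1},{"translation": [-0.073,0.188,0],"twist": [0,0,0],"fingers": 1},{"translation": [-0.072,0.187,0],"twist": [0,0,0],"fingers": 1},{"translation": [0,0,0.1],"twist": [0,0,0],"fingers": 1},{"translation": [0,0,0.1],"twist": [0,0,0],"fingers": 1},{"translation": [0,0,0],"twist": [0,0,0],"fingers": 1},{"translation": [0,0,0],"twist": [0,0,0],"fingers": 1},{"translation": [0,0,0],"twist": [0,0,0],"fingers": 1}]}}

```text
time_s: 13.85
tcp_pos: [0.6055, 0.2024, 0.1023]
tool_rot: [0.001, 0.061, 0.998, 0.001]
contact_force: [0.5, 0.3, -0.1]
width: 0.46
gripper_force: 30.4
```

```bash
python3 - <<'E'
from m import *
plan(.5997+.004,.2027-.0005,.024,83.1)
t=capture("top");s=capture("scene");np.savez("top1.npz",**t);np.savez("scene1.npz",**s)
D={"leaf":((33,60,20),(90,255,255),(300,160,340,215),(210,210,260,258),.032),"veins":((18,130,100),(34,255,255),(300,160,340,215),(210,210,260,258),.04),"all":((20,110,30),(90,255,255),(300,160,340,215),(210,210,260,258),.032)}
measure(t,s,D)
cv2.imwrite("pics/h3.png",np.hstack([cv2.resize(t["pixels"][150:220,280:350],(400,400),interpolation=3),cv2.resize(s["pixels"][110:190,270:350],(400,400),interpolation=3)]))
E
```

```text
at [0.6055 0.2024 0.1023] t 13.85 F [ 0.5  0.3 -0.1] w 0.46 gf 30.4
twist [ 0.0007  0.0006 -0.001 ] /rows of .11: 1.0 shift [ 0.007  -0.0015  0.3131] rows of .22: 2.0
leaf top px [315.7 180.2] A116 plane [ 0.5703 -0.132 ] scene px [232.5 233.9] A200 tri [ 0.5673 -0.1356  0.0312] gap 0.0092 pca 153.8 ext [25. 48.] mid [ 0.5721 -0.1352] rect [ 572.4 -134.6] [24.9 48.4] 60.9
veins top px [319.  183.5] A78 plane [ 0.5602 -0.1391] scene px [230.9 231.1] A56 tri [ 0.5596 -0.139   0.0421] gap 0.0004 pca 172.0 ext [25. 53.] mid [ 0.5606 -0.1389] rect [ 560.6 -138.8] [24.9 53.4] 82.3
all top px [319.1 183.6] A96 plane [ 0.5617 -0.1403] scene px [231.9 232.1] A112 tri [ 0.5612 -0.1389  0.037 ] gap 0.0019 pca 172.2 ext [28. 54.] mid [ 0.5619 -0.1411] rect [ 561.9 -141.1] [27.6 54.2] 82.3
```

View pics/h3.png

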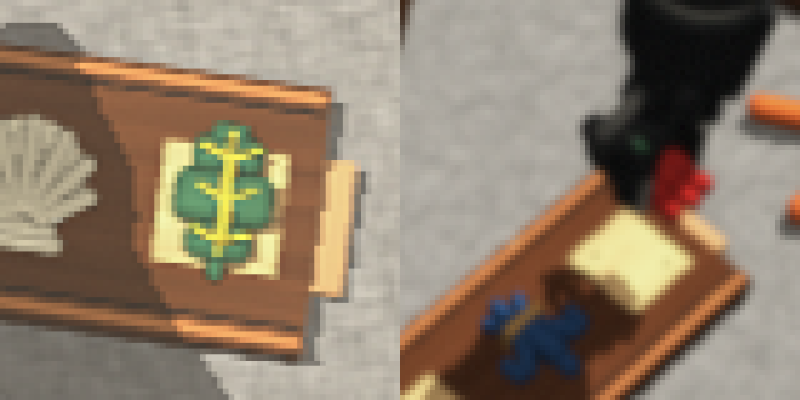

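Request:
{"op": "servo_tool", "data": {"rows": [{"translation": [0.007,-0.001,0.15],"twist": [0,0,0],"fingers": 1},{"translation": [0,0,0.08],"twist": [0,0,0],"fingers": 1},{"translation": [0,0,0.04],"twist": [0,0,0],"fingers": 1},{"translation": [0,0,0.024],"twist": [0,0,0],"fingers": 1},{"translation": [0,0,0.01],"twist": [0,0,0],"fingers": 1},{"translation": [0,0,0],"twist": [0,0,0],"fingers": 1},{"translation": [0,0,0],"twist": [0,0,0],"fingers": 1},{"translation": [0,0,0],"twist": [0,0,0],"fingers": 1}]}}

```text
time_s: 14.95
tcp_pos: [0.603, 0.2023, 0.0252]
tool_rot: [-0.0, 0.061, 0.998, 0.0]
contact_force: [0.1, 0.1, 0.1]
width: 0.461
gripper_force: 30.4
```

Request:
{"op": "servo_tool", "data": {"rows": [{"translation": [0,0,0.004],"twist": [0,0,0],"fingers": 1},{"translation": [0,0,0.003],"twist": [0,0,0],"fingers": 1},{"translation": [0,0,0],"twist": [0,0,0],"fingers": 1},{"translation": [0,0,0],"twist": [0,0,0],"fingers": 1}]}}

```text
time_s: 15.45
tcp_pos: [0.6029, 0.2022, 0.024]
tool_rot: [-0.0, 0.061, 0.998, 0.0]
contact_force: [-1.9, -0.2, 4.8]
width: 0.459
gripper_force: 31.1
```

Request:
{"op": "servo_tool", "data": {"rows": [{"translation": [0,0,0],"twist": [0,0,0],"fingers": -0.25},{"translation": [0,0,0],"twist": [0,0,0],"fingers": -0.35},{"translation": [0,0,0],"twist": [0,0,0],"fingers": -0.35},{"translation": [0,0,0],"twist": [0,0,0],"fingers": -0.35},{"translation": [0,0,-0.06],"twist": [0,0,0],"fingers": -0.35},{"translation": [0,0,-0.2],"twist": [0,0,0],"fingers": -0.35},{"translation": [0,0,-0.2],"twist": [0,0,0],"fingers": -1},{"translation": [0,0,-0.1],"twist": [0,0,0.1],"fingers": -1},{"translation": [0,0,0],"twist": [0,0,0.1],"fingers": -1},{"translation": [0,0,0],"twist": [0,0,0.1],"fingers": -1},{"translation": [0,0,0],"twist": [0,0,0.1],"fingers": -1},{"translation": [0,0,0],"twist": [0,0,0.1],"fingers": -1}]}}

```text
time_s: 16.95
tcp_pos: [0.6031, 0.2022, 0.1644]
tool_rot: [-0.0, 0.441, 0.898, 0.0]
contact_force: [0.4, 0.0, -1.0]
width: 0.999
gripper_force: 0.0
```

Request:
{"op": "servo_tool", "data": {"rows": [{"translation": [0,0,0],"twist": [0,0,0.1],"fingers": -1},{"translation": [0,0,0],"twist": [0,0,0.1],"fingers": -1},{"translation": [0,0,0],"twist": [0,0,0.1],"fingers": -1},{"translation": [0,0,0],"twist": [0,0,0.1],"fingers": -1},{"translation": [0,0,0],"twist": [0,0,0.1],"fingers": -1},{"translation": [0,0,0],"twist": [0,0,0],"fingers": -1},{"translation": [0,0,0],"twist": [0,0,0],"fingers": -1}]}}

```text
time_s: 17.82
tcp_pos: [0.603, 0.2023, 0.1636]
tool_rot: [-0.0, 0.748, 0.664, -0.0]
contact_force: [0.1, 0.1, -0.0]
width: 0.999
gripper_force: 0.0
```

```bash
python3 - <<'E'
from m import *
plan(.5075,-.357,.15,-6.9)
E
```

```text
at [0.603  0.2023 0.1636] t 17.82 F [ 0.1  0.1 -0. ] w 0.999 gf 0.0
twist [-0.0003 -0.0003  0.0009] /rows of .11: 1.0 shift [-2.2667 -0.1105  0.0545] rows of .22: 11.0
```

Request:
{"op": "servo_tool", "data": {"rows": [{"translation": [-0.206,-0.01,0.005],"twist": [0,0,0],"fingers": -1},{"translation": [-0.206,-0.01,0.005],"twist": [0,0,0],"fingers": -1},{"translation": [-0.206,-0.01,0.005],"twist": [0,0,0],"fingers": -1},{"translation": [-0.206,-0.01,0.005],"twist": [0,0,0],"fingers": -1},{"translation": [-0.206,-0.01,0.005],"twist": [0,0,0],"fingers": -1},{"translation": [-0.206,-0.01,0.005],"twist": [0,0,0],"fingers": -1},{"translation": [-0.206,-0.01,0.005],"twist": [0,0,0],"fingers": -1},{"translation": [-0.206,-0.01,0.005],"twist": [0,0,0],"fingers": -1},{"translation": [-0.206,-0.01,0.005],"twist": [0,0,0],"fingers": -1},{"translation": [-0.206,-0.01,0.005],"twist": [0,0,0],"fingers": -1},{"translation": [-0.206,-0.01,0.005],"twist": [0,0,0],"fingers": -1},{"translation": [0,0,0.2],"twist": [0,0,0],"fingers": -1}]}}

```text
time_s: 19.32
tcp_pos: [0.5066, -0.365, 0.1032]
tool_rot: [0.005, 0.751, 0.661, -0.0]
contact_force: [1.1, 1.3, -0.3]
width: 1.001
gripper_force: 0.0
```

Request:
{"op": "servo_tool", "data": {"rows": [{"translation": [0,0,0],"twist": [0,0,0],"fingers": -1},{"translation": [0,0,0],"twist": [0,0,0],"fingers": -1},{"translation": [0,0,0],"twist": [0,0,0],"fingers": -1}]}}

```text
time_s: 19.7
tcp_pos: [0.5083, -0.3566, 0.1014]
tool_rot: [0.001, 0.748, 0.664, 0.0]
contact_force: [-0.2, -0.2, 1.1]
width: 0.996
gripper_force: 0.0
```

```bash
python3 - <<'E'
from m import *
plan(.5075,-.357,-.002,-6.9)
E
```

```text
at [ 0.5083 -0.3566  0.1014] t 19.7 F [-0.2 -0.2  1.1] w 0.996 gf 0.0
twist [0.0012 0.0005 0.0005] /rows of .11: 1.0 shift [-0.0018 -0.0031  0.4134] rows of .22: 2.0
```

Request:
{"op": "servo_tool", "data": {"rows": [{"translation": [-0.002,-0.003,0.2],"twist": [0,0,0],"fingers": -1},{"translation": [0,0,0.1],"twist": [0,0,0],"fingers": -1},{"translation": [0,0,0.06],"twist": [0,0,0],"fingers": -1},{"translation": [0,0,0.04],"twist": [0,0,0],"fingers": -1},{"translation": [0,0,0.013],"twist": [0,0,0],"fingers": -1},{"translation": [0,0,0],"twist": [0,0,0],"fingers": 0},{"translation": [0,0,0],"twist": [0,0,0],"fingers": 1},{"translation": [0,0,0],"twist": [0,0,0],"fingers": 1},{"translation": [0,0,0],"twist": [0,0,0],"fingers": 1},{"translation": [0,0,0],"twist": [0,0,0],"fingers": 1}]}}

```text
time_s: 20.95
tcp_pos: [0.5065, -0.3577, -0.0027]
tool_rot: [0.0, 0.749, 0.663, -0.0]
contact_force: [-0.7, 0.7, 5.9]
width: 0.605
gripper_force: 31.4
```

Request:
{"op": "servo_tool", "data": {"rows": [{"translation": [0,0,-0.06],"twist": [0,0,0],"fingers": 1},{"translation": [0,0,-0.15],"twist": [0,0,0],"fingers": 1},{"translation": [0,0,-0.2],"twist": [0,0,0],"fingers": 1},{"translation": [0,0,-0.2],"twist": [0,0,0],"fingers": 1},{"translation": [0,0,0],"twist": [0,0,0],"fingers": 1},{"translation": [0,0,0],"twist": [0,0,0],"fingers": 1},{"translation": [0,0,0],"twist": [0,0,0],"fingers": 1}]}}

```text
time_s: 21.82
tcp_pos: [0.5052, -0.3565, 0.1472]
tool_rot: [-0.002, 0.749, 0.663, -0.001]
contact_force: [-0.1, -1.0, -0.8]
width: 0.604
gripper_force: 31.5
```

```bash
python3 - <<'E'
from m import *
plan(.5792,.0319,.1,-6.9)
E
```

```text
at [ 0.5052 -0.3565  0.1472] t 21.82 F [-0.1 -1.  -0.8] w 0.604 gf 31.5
twist [-0.0022 -0.0006 -0.0008] /rows of .11: 1.0 shift [1.5777 0.1072 0.1888] rows of .22: 8.0
```

Request:
{"op": "servo_tool", "data": {"rows": [{"translation": [0.197,0.013,0],"twist": [0,0,0],"fingers": 1},{"translation": [0.197,0.013,0],"twist": [0,0,0],"fingers": 1},{"translation": [0.197,0.013,0],"twist": [0,0,0],"fingers": 1},{"translation": [0.197,0.014,0],"twist": [0,0,0],"fingers": 1},{"translation": [0.197,0.014,0],"twist": [0,0,0],"fingers": 1},{"translation": [0.197,0.014,0],"twist": [0,0,0],"fingers": 1},{"translation": [0.197,0.014,0],"twist": [0,0,0],"fingers": 1},{"translation": [0.197,0.013,0],"twist": [0,0,0],"fingers": 1},{"translation": [0,0,0.15],"twist": [0,0,0],"fingers": 1},{"translation": [0,0,0],"twist": [0,0,0],"fingers": 1},{"translation": [0,0,0],"twist": [0,0,0],"fingers": 1},{"translation": [0,0,0],"twist": [0,0,0],"fingers": 1}]}}

```text
time_s: 23.32
tcp_pos: [0.5814, 0.0295, 0.1123]
tool_rot: [0.0, 0.749, 0.662, 0.0]
contact_force: [-0.1, -0.4, -0.3]
width: 0.601
gripper_force: 31.6
```

```bash
python3 - <<'E'
from m import *
plan(.5792,.0319,.020,-6.9)
t=capture("top");s=capture("scene")
cv2.imwrite("pics/h4.png",np.hstack([cv2.resize(t["pixels"][130:220,150:240],(400,400),interpolation=3),cv2.resize(s["pixels"][150:240,230:320],(400,400),interpolation=3)]))
E
```

```text
at [0.5814 0.0295 0.1123] t 23.32 F [-0.1 -0.4 -0.3] w 0.601 gf 31.6
twist [ 0.0005 -0.0002 -0.002 ] /rows of .11: 1.0 shift [ 0.0086 -0.0098  0.3692] rows of .22: 2.0
```

View pics/h4.png

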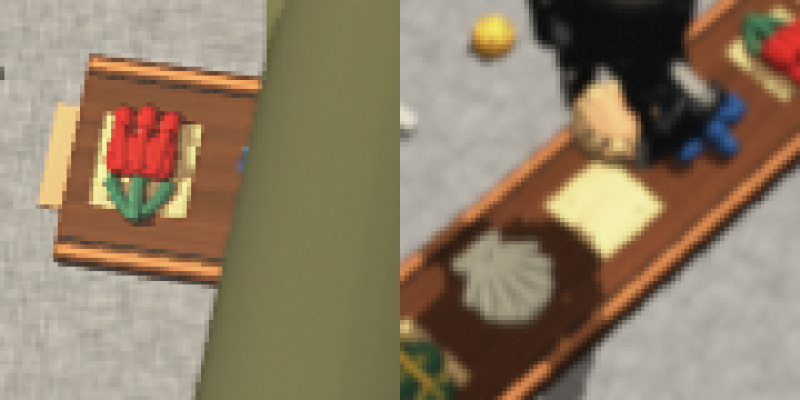

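Request:
{"op": "servo_tool", "data": {"rows": [{"translation": [0.009,-0.01,0.15],"twist": [0,0,-0.002],"fingers": 1},{"translation": [0,0,0.1],"twist": [0,0,0],"fingers": 1},{"translation": [0,0,0.06],"twist": [0,0,0],"fingers": 1},{"translation": [0,0,0.03],"twist": [0,0,0],"fingers": 1},{"translation": [0,0,0.017],"twist": [0,0,0],"fingers": 1},{"translation": [0,0,0],"twist": [0,0,0],"fingers": 1},{"translation": [0,0,0],"twist": [0,0,0],"fingers": 1},{"translation": [0,0,0],"twist": [0,0,0],"fingers": 1}]}}

```text
time_s: 24.42
tcp_pos: [0.5787, 0.0332, 0.0223]
tool_rot: [-0.0, 0.748, 0.664, 0.0]
contact_force: [-0.5, -0.5, -0.7]
width: 0.604
gripper_force: 31.6
```

Request:
{"op": "servo_tool", "data": {"rows": [{"translation": [-0.005,0.002,0.004],"twist": [0,0,0],"fingers": 1},{"translation": [0,0,0.004],"twist": [0,0,0],"fingers": 1},{"translation": [0,0,0],"twist": [0,0,0],"fingers": 1},{"translation": [0,0,0],"twist": [0,0,0],"fingers": 1}]}}

```text
time_s: 24.92
tcp_pos: [0.5786, 0.0318, 0.0198]
tool_rot: [-0.0, 0.748, 0.664, -0.0]
contact_force: [-0.8, -0.5, -0.6]
width: 0.602
gripper_force: 31.6
```

Request:
{"op": "servo_tool", "data": {"rows": [{"translation": [0,0,0.004],"twist": [0,0,0],"fingers": 1},{"translation": [0,0,0],"twist": [0,0,0],"fingers": 1},{"translation": [0,0,0],"twist": [0,0,0],"fingers": 1}]}}

```text
time_s: 25.3
tcp_pos: [0.5788, 0.0318, 0.0193]
tool_rot: [-0.0, 0.748, 0.664, -0.0]
contact_force: [-1.5, -0.7, 4.5]
width: 0.601
gripper_force: 32.0
```

Request:
{"op": "servo_tool", "data": {"rows": [{"translation": [0,0,0],"twist": [0,0,0],"fingers": -0.4},{"translation": [0,0,0],"twist": [0,0,0],"fingers": -0.6},{"translation": [0,0,0],"twist": [0,0,0],"fingers": -0.6},{"translation": [0,0,0],"twist": [0,0,0],"fingers": -0.6},{"translation": [0,0,-0.06],"twist": [0,0,0],"fingers": -0.6},{"translation": [0,0,-0.2],"twist": [0,0,0],"fingers": -0.6},{"translation": [0,0,-0.1],"twist": [0,0,0],"fingers": -0.6},{"translation": [0,0,0],"twist": [0,0,0],"fingers": -0.6},{"translation": [0,0,0],"twist": [0,0,0],"fingers": -0.6}]}}

```text
time_s: 26.42
tcp_pos: [0.5783, 0.0319, 0.1086]
tool_rot: [-0.001, 0.748, 0.664, -0.001]
contact_force: [0.2, -0.0, 0.1]
width: 0.806
gripper_force: 0.0
```

```bash
python3 - <<'E'
from m import *
plan(.4327,.0985,.1,-6.9)
E
```

```text
at [0.5783 0.0319 0.1086] t 26.43 F [ 0.2 -0.   0.1] w 0.806 gf 0.0
twist [-0.001  -0.      0.0012] /rows of .11: 1.0 shift [ 0.1945 -0.6102  0.0343] rows of .22: 3.0
```

Request:
{"op": "servo_tool", "data": {"rows": [{"translation": [0.049,-0.153,0],"twist": [0,0,0],"fingers": -0.6},{"translation": [0.049,-0.153,0],"twist": [0,0,0],"fingers": -0.6},{"translation": [0.049,-0.152,0],"twist": [0,0,0],"fingers": -0.6},{"translation": [0.048,-0.152,0],"twist": [0,0,0],"fingers": -0.4},{"translation": [0,0,0.15],"twist": [0,0,0],"fingers": -0.4},{"translation": [0,0,0],"twist": [0,0,0],"fingers": -0.4},{"translation": [0,0,0],"twist": [0,0,0],"fingers": -0.4},{"translation": [0,0,0],"twist": [0,0,0],"fingers": -0.4}]}}

```text
time_s: 27.42
tcp_pos: [0.434, 0.098, 0.0722]
tool_rot: [0.0, 0.748, 0.664, -0.0]
contact_force: [-0.6, 0.3, 0.1]
width: 0.696
gripper_force: 0.0
```

```bash
python3 - <<'E'
from m import *
plan(.4327,.0985,.0,-6.9)
t=capture("top");s=capture("scene")
R2=((8,60,90),(40,255,255))
measure(t,s,{"rosette":(*R2,(230,155,272,200),(255,175,300,220),.031)})
measure(t,None,{"tulip":((0,120,60),(10,255,255),(165,145,200,190),(0,0,1,1),.035),"tulgreen":((40,60,40),(90,255,255),(165,145,200,190),(0,0,1,1),.03)})
cv2.imwrite("pics/h5.png",np.hstack([cv2.resize(t["pixels"][130:210,165:285],(480,320),interpolation=3),cv2.resize(s["pixels"][150:230,240:320],(320,320),interpolation=3)]))
E
```

```text
at [0.434  0.098  0.0722] t 27.43 F [-0.6  0.3  0.1] w 0.696 gf 0.0
twist [0.     0.0001 0.0006] /rows of .11: 1.0 shift [ 0.0012 -0.0055  0.2888] rows of .22: 2.0
rosette top px [250.7 176.8] A1830 plane [0.5755 0.0292] scene px [276.3 196.7] A1453 tri [0.5802 0.0316 0.0182] gap 0.0058 pca 9.0 ext [114. 124.] mid [0.5753 0.0291] rect [575.2  29.8] [111.7 102.6] 1.3
tulip top px [181.9 161.6] A242 plane [0.6093 0.2013] pca 176.7 ext [39. 43.] mid [0.6099 0.2014] rect [610.  201.5] [38.7 42.9] 86.0
tulgreen top px [180.3 174. ] A82 plane [0.5787 0.2044] pca 83.3 ext [24. 36.] mid [0.5775 0.2044] rect [577.4 204.4] [36.  23.7] 83.0
```

View pics/h5.png

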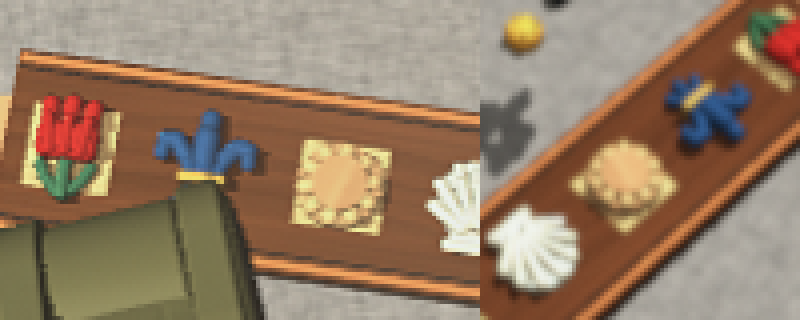

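Request:
{"op": "servo_tool", "data": {"rows": [{"translation": [0.001,-0.005,0.14],"twist": [0,0,0],"fingers": -0.4},{"translation": [0,0,0.08],"twist": [0,0,0],"fingers": -0.4},{"translation": [0,0,0.045],"twist": [0,0,0],"fingers": -0.4},{"translation": [0,0,0.02],"twist": [0,0,0],"fingers": -0.4},{"translation": [0,0,0],"twist": [0,0,0],"fingers": 0},{"translation": [0,0,0],"twist": [0,0,0],"fingers": 0.2},{"translation": [0,0,0],"twist": [0,0,0],"fingers": 1},{"translation": [0,0,0],"twist": [0,0,0],"fingers": 1},{"translation": [0,0,0],"twist": [0,0,0],"fingers": 1},{"translation": [0,0,0],"twist": [0,0,0],"fingers": 1}]}}

```text
time_s: 28.78
tcp_pos: [0.4324, 0.0989, 0.0011]
tool_rot: [-0.0, 0.748, 0.664, 0.0]
contact_force: [-0.8, -0.9, 6.6]
width: 0.331
gripper_force: 29.5
```

Request:
{"op": "servo_tool", "data": {"rows": [{"translation": [0,0,-0.06],"twist": [0,0,0],"fingers": 1},{"translation": [0,0,-0.15],"twist": [0,0,0],"fingers": 1},{"translation": [0,0,-0.2],"twist": [0,0,0],"fingers": 1},{"translation": [0,0,0],"twist": [0,0,0],"fingers": 1},{"translation": [0,0,0],"twist": [0,0,0],"fingers": 1},{"translation": [0,0,0],"twist": [0,0,0],"fingers": 1}]}}

```text
time_s: 29.52
tcp_pos: [0.4308, 0.0983, 0.1016]
tool_rot: [-0.001, 0.748, 0.664, -0.002]
contact_force: [0.1, -0.1, -0.0]
width: 0.326
gripper_force: 29.8
```

```bash
python3 - <<'E'
from m import *
t=capture("top");s=capture("scene")
for lo in (100,115): measure(t,s,{"seat":((8,lo,150),(20,255,255),(238,162,264,190),(264,180,290,210),.04)})
plan(.579,.0318,.1,-6.9)
E
```

```text
seat top px [249.9 175.6] A320 plane [0.5761 0.0309] scene px [275.9 193.4] A258 tri [0.5786 0.0323 0.0343] gap 0.0033 pca 123.3 ext [58. 70.] mid [0.5747 0.0312] rect [574.3  32. ] [55.5 57.3] 76.9
seat top px [250.7 174.2] A169 plane [0.5798 0.0291] scene px [275.6 194. ] A180 tri [0.5807 0.0295 0.0377] gap 0.0011 pca 66.9 ext [51. 53.] mid [0.5787 0.032 ] rect [579.4  28.1] [51.1 49.2] 47.3
at [0.431  0.0983 0.1017] t 29.62 F [-0.3  0.7 -1. ] w 0.33 gf 29.8
twist [-0.0018  0.0011  0.0011] /rows of .11: 1.0 shift [-0.1928  0.6196  0.0066] rows of .22: 3.0
```

Request:
{"op": "servo_tool", "data": {"rows": [{"translation": [-0.048,0.155,0],"twist": [0,0,0],"fingers": 1},{"translation": [-0.048,0.155,0],"twist": [0,0,0],"fingers": 1},{"translation": [-0.048,0.155,0],"twist": [0,0,0],"fingers": 1},{"translation": [-0.048,0.155,0],"twist": [0,0,0],"fingers": 1},{"translation": [0,0,0],"twist": [0,0,0],"fingers": 1},{"translation": [0,0,0.12],"twist": [0,0,0],"fingers": 1},{"translation": [0,0,0],"twist": [0,0,0],"fingers": 1},{"translation": [0,0,0],"twist": [0,0,0],"fingers": 1},{"translation": [0,0,0],"twist": [0,0,0],"fingers": 1}]}}

```text
time_s: 30.75
tcp_pos: [0.5806, 0.033, 0.0737]
tool_rot: [-0.0, 0.748, 0.664, 0.0]
contact_force: [0.0, 0.1, -0.4]
width: 0.329
gripper_force: 29.9
```

```bash
python3 - <<'E'
from m import *
plan(.579,.0318,.041,-6.9)
E
```

```text
at [0.5806 0.033  0.0737] t 30.75 F [ 0.   0.1 -0.4] w 0.329 gf 29.9
twist [ 0.0003 -0.0005  0.0014] /rows of .11: 1.0 shift [-0.0055 -0.0057  0.1307] rows of .22: 1.0
```

Request:
{"op": "servo_tool", "data": {"rows": [{"translation": [-0.005,-0.006,0.06],"twist": [0,0,0],"fingers": 1},{"translation": [0,0,0.04],"twist": [0,0,0],"fingers": 1},{"translation": [0,0,0.02],"twist": [0,0,0],"fingers": 1},{"translation": [0,0,0.006],"twist": [0,0,0],"fingers": 1},{"translation": [0,0,0],"twist": [0,0,0],"fingers": 1},{"translation": [0,0,0],"twist": [0,0,0],"fingers": 1},{"translation": [0,0,0],"twist": [0,0,0],"fingers": 1}]}}

```text
time_s: 31.62
tcp_pos: [0.578, 0.0315, 0.0411]
tool_rot: [-0.001, 0.748, 0.664, -0.001]
contact_force: [-4.5, -0.1, 5.4]
width: 0.325
gripper_force: 30.4
```

Request:
{"op": "servo_tool", "data": {"rows": [{"translation": [0,0,0],"twist": [0,0,0],"fingers": 0.1},{"translation": [0,0,0],"twist": [0,0,0],"fingers": -0.2},{"translation": [0,0,0],"twist": [0,0,0],"fingers": -0.2},{"translation": [0,0,0],"twist": [0,0,0],"fingers": -0.2},{"translation": [0,0,-0.06],"twist": [0,0,0],"fingers": -0.2},{"translation": [0,0,-0.2],"twist": [0,0,0],"fingers": -0.2},{"translation": [0,0,-0.2],"twist": [0,0,0],"fingers": -0.2},{"translation": [0.2,0,-0.1],"twist": [0,0,0],"fingers": -0.2},{"translation": [0.2,0,0],"twist": [0,0,0],"fingers": -0.2},{"translation": [0.2,0,0],"twist": [0,0,0],"fingers": -0.2},{"translation": [0.2,0,0],"twist": [0,0,0],"fingers": -0.2},{"translation": [0.2,0,0],"twist": [0,0,0],"fingers": -0.2}]}}

```text
time_s: 33.12
tcp_pos: [0.6084, 0.2814, 0.1825]
tool_rot: [-0.0, 0.748, 0.664, 0.0]
contact_force: [1.0, -0.4, -0.2]
width: 0.598
gripper_force: 0.0
```

Request:
{"op": "servo_tool", "data": {"rows": [{"translation": [0.2,-0.05,0],"twist": [0,0,0],"fingers": -0.2},{"translation": [0.2,-0.05,0],"twist": [0,0,0],"fingers": -0.2},{"translation": [0.2,-0.05,0],"twist": [0,0,0],"fingers": -0.2},{"translation": [0.1,0,0],"twist": [0,0,0],"fingers": -0.2},{"translation": [0,0,0],"twist": [0,0,0],"fingers": -0.2},{"translation": [0,0,0],"twist": [0,0,0],"fingers": -0.2},{"translation": [0,0,0],"twist": [0,0,0],"fingers": -0.2},{"translation": [0,0,0],"twist": [0,0,0],"fingers": -0.2}]}}

```text
time_s: 34.12
tcp_pos: [0.5921, 0.4567, 0.1816]
tool_rot: [-0.0, 0.748, 0.663, -0.0]
contact_force: [0.0, -0.4, -0.7]
width: 0.598
gripper_force: 0.0
```

```bash
python3 - <<'E'
from m import *
t=capture("top");s=capture("scene")
measure(t,s,{"button":((20,150,120),(40,255,255),(238,160,264,190),(262,180,292,210),.047),
"cup":((0,120,60),(10,255,255),(165,145,200,190),(295,140,335,175),.035),
"green":((35,60,20),(90,255,255),(165,145,200,190),(290,140,335,175),.03),"veins":((18,130,100),(34,255,255),(300,160,340,215),(210,210,260,258),.04)})
a=cv2.resize(t["pixels"][130:220,155:345],(800,379),interpolation=3)
b=cv2.resize(s["pixels"][130:270,190:350],(251,220),interpolation=3)
c=np.zeros((220,800,3),np.uint8);c[:,:251]=b;c[:,260:560]=cv2.resize(t["pixels"][200:290,290:413],(300,220));c[:,570:790]=cv2.resize(t["pixels"][155:200,228:273],(220,220),interpolation=3)
cv2.imwrite("pics/end.png",np.vstack([a,c]))
E
```

```text
button top px [249.4 174. ] A72 plane [0.5784 0.0321] scene px [275.5 190.1] A47 tri [0.5775 0.0322 0.0521] gap 0.0008 pca 111.7 ext [23. 23.] mid [0.5784 0.0324] rect [578.5  32. ] [20.1 22. ] 1.3
cup top px [182.  161.7] A244 plane [0.609 0.201] scene px [321.8 163.2] A266 tri [0.6159 0.2072 0.0212] gap 0.0095 pca 166.4 ext [43. 44.] mid [0.6092 0.2015] rect [610.  200.5] [40.5 42.6] 84.8
green top px [180.6 174.2] A79 plane [0.5781 0.2037] scene px [310.  155.9] A44 tri [0.5784 0.2041 0.0309] gap 0.0015 pca 88.3 ext [23. 35.] mid [0.5773 0.2034] rect [577.4 202.9] [22.9 35.1] 1.2
veins top px [319.  183.4] A74 plane [ 0.5604 -0.1391] scene px [230.8 231. ] A56 tri [ 0.5596 -0.139   0.0425] gap 0.0007 pca 172.0 ext [25. 51.] mid [ 0.5618 -0.139 ] rect [ 561.8 -139. ] [24.9 50.9] 82.3
```

View pics/end.png

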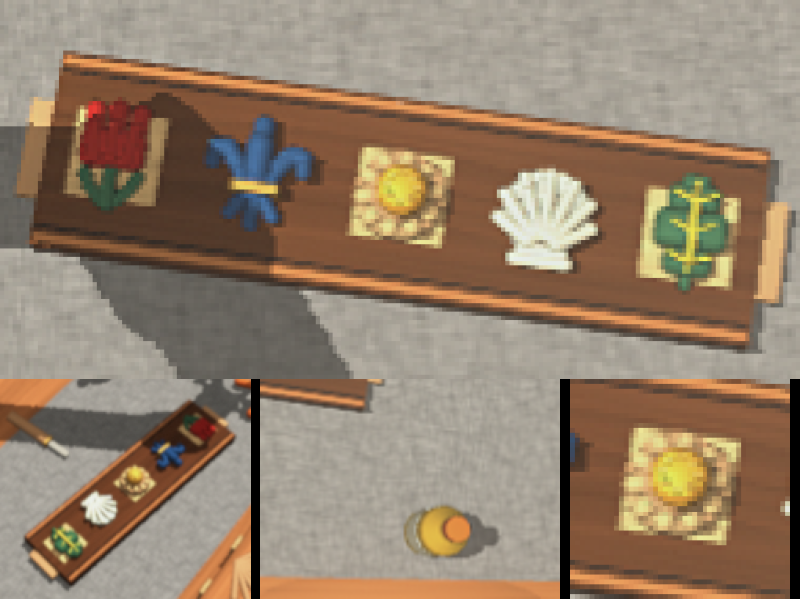

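```bash
python3 -c "
from h import *
print(finish_job())"
```

```text
the job is handed in; nothing more can be done
None
```

The job is handed in: the tulip, rosette with the button on top, and leaf lie on their patches within about 2 mm by the last pictures, with tips to the far edge, everything released and the glue bottle standing (about 34 s of the 93 s used).

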